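Stack a rebuilt air-cylinder piston onto its rod

TASK

Build up the air-cylinder piston on the rod that stands upright in the vice, from the shoulder of the rod upwards: first the long open cushion sleeve, then the piston half with the raised boss, then the white guide ring over that boss, then the flat piston half, and last the closed cushion nose over the pointed end of the rod. Every part lies right way up already; each must end fully home on the one below, square and let go. Do not knock over the green grease tin that stands behind the parts.

Things in the scene. Friction and masses are not known exactly. Their poses are not given: they have to be found in the camera images.
- shoulder (a point): Target: point on the axis of the 26 mm steel rod held upright in a blue vice fixed to the bench, at the height of its shoulder (68 mm up; jaws top 54 mm). Above it a 14 mm spigot rises 79 mm, its last 10 mm tapering to a 7 mm tip. z up; x away from the vice screw. The vice is 130 mm wide and reaches 70 mm from the axis to +x, 140 mm to -x (tommy bar, 57 mm high).
- front_sleeve: Front cushion sleeve: bright steel tube, 32 mm outside, 18 mm bore right through, 32 mm high, stands on end. Goes first, onto the shoulder. Origin: centre of the underside, z up.
- spigot_half: Piston half with boss: aluminium disc 58 mm across and 13 mm thick with a black lip seal round its edge, 18 mm bore; on top a raised round boss, 33 mm across tapering to 27 mm, 7 mm high (20 mm in all). Lies boss up. Goes second, onto the sleeve. Origin: centre of the underside, z up.
- guide_ring: Guide ring: plain white plastic ring, 62 mm outside, 38 mm inside, 10 mm high, lies flat. Goes third: drops over the boss and lies on the disc. Origin: centre of the underside, z up.
- flat_half: Flat piston half: aluminium disc 58 mm across and 13 mm thick with a black lip seal round its edge, 18 mm bore, flat top with two small pin holes and no boss. Goes fourth, onto the guide ring. Origin: centre of the underside, z up.
- rear_nose: Rear cushion nose: bright steel cap, 30 mm across, 26 mm high, closed and chamfered at the top, with an 18 mm hole 17 mm deep in its underside. Stands open end down. Goes last, over the rod's pointed end (which stands 11 mm proud of the flat half) and onto the flat half. Origin: centre of the underside, z up.
- grease_tin: Bystander: green tin of seal grease, 74 mm across, 54 mm high, stands loose behind the parts. Not to be knocked over. Origin: centre of the underside, z up. (Parts lie right, the vice stands left; between them is a fixed actuator, 210 mm high over its two screws; left of the vice a fixed red hose arches up to 0.4 m: keep clear.)
There are look-alikes about, which are no part of the job. Leave any brown look-alike of the spigot_half alone. What is shaped like the guide_ring but brown is not meant.

How it is judged:
At the end, for the whole second after the job is handed in: All five parts are on the rod in order and at rest, undersides 0 (sleeve), 32 (boss half), 45 (ring), 55 (flat half) and 68 mm (nose) above the shoulder, each within 2.5 mm; centred on the rod within 4.5 mm (ring 6.5 mm) and tilted less than 0.07 rad; grease tin not knocked over (z of front_sleeve in the frame of shoulder between -0.0025 and 0.0025 m and horizontal distance between each of front_sleeve, spigot_half, flat_half, rear_nose and shoulder below 0.0045 m and angle between each of front_sleeve, spigot_half, guide_ring, flat_half, rear_nose's own z axis and vertical below 0.07 rad and linear speed of each of front_sleeve, spigot_half, guide_ring, flat_half, rear_nose below 0.02 m/s and z of spigot_half in the frame of shoulder between 0.0295 and 0.0345 m and z of guide_ring in the frame of shoulder between 0.0425 and 0.0475 m and horizontal distance between guide_ring and shoulder below 0.0065 m and z of flat_half in the frame of shoulder between 0.0525 and 0.0575 m and z of rear_nose in the frame of shoulder between 0.0655 and 0.0705 m); the robot touches nothing.
It fails at once if the grease tin is knocked over (angle between grease_tin's own z axis and vertical above 0.5 rad).
It also fails if it takes over 138 s, if anything falls off the work surface, if the arm or the gripper's body presses on something with over 40 N, if the wrist force passes 120 N, or if a joint passes its speed limit or range.

ROBOT

A 7-joint arm with a two-finger parallel gripper is mounted at the origin on a cart in front of the work surface, level with it; the furniture and walls round the work are solid. World frame = base frame: x ahead of the robot, y to its left, z up, the work surface at z = 0. Lengths are in m, angles in rad, forces in N, time in s.
With the tool pointing down it reaches from about 0.4 to 0.875 m from the base axis. Payload 19.3 kg.
Tool frame: the origin (TCP) lies at the very end of the fingers, on their centre line; the grasp point (between the pads) lies 19 mm behind it; z points along the fingers, y is the line along which they close (so a half turn about z gives the same grasp; the last joint's range is limited). The gripper opens to 85 mm and grips with 20 to 120 N. Pads are 22 mm wide; open, the fingers measure 114 mm over their backs; the gripper's body (76 mm by 85 mm) begins 54 mm behind the grasp point. The pads swing forward as they close: fully open they stand 13 mm farther back than shut.
Start: joints at [1.1, 0.521, -0.036, 1.599, 0.021, 1.021, -0.113], TCP at [0.244, -0.575, 0.231] pointing down, gripper open.
Joint ranges: [-2.91, 2.91], [-0.3, 2.13], [-1.5, 1.42], [0.17, 2.43], [-1.26, 4.41], [0.16, 1.93], [-2.52, 2.52]. Speed limits (rad/s): [1.89, 1.89, 2.39, 2.39, 3.01, 3.01, 3.01].

INTERFACE

Orientations are given as [roll, pitch, yaw] about the fixed x, y, z axes, in that order (R = Rz(yaw) Ry(pitch) Rx(roll)).
In Python, from workcell import bot, grab_frame, calibration, job gives the robot as it stands.
- The arm moves only by the tool hand_motion, called after "Emit:" as name(argument=value, ...), one argument or row to a line, values as JSON. Schema: {"type":"object","properties":{"ticks":{"type":"array","items":{"type":"array","items":{"type":"array","items":{"type":"number"},"minItems":7,"maxItems":7},"minItems":1,"maxItems":5},"minItems":1,"maxItems":1},"grip_force":{"type":"number"},"only":{"type":"string"},"quiet":{"type":"boolean"},"lines":{"type":"string"}},"required":["ticks"],"additionalProperties":false}. ticks is a list that holds a single list of rows (three levels of brackets), with 1 to 5 rows, each of 7 numbers: the finger opening in m, then dx, dy, dz in normalised numbers (1 is 0.5 m), then a rotation vector rx, ry, rz in a scale on which 1.0 is pi/2 rad; each row is the pose to reach, as a shift and turn from the pose commanded when the call began, along the tool's axes at that moment; what a row does not reach only later rows make up. A row lasts 1/8 s, in which the tool goes at most 0.0625 m and 0.188 rad, less where a joint would pass 70% of its speed; a pose out of reach is approached as far as the arm can. The fingers move at their own pace and stop on an object; grip_force is the grip in N (left out, the last holds). Time passes only in rows, so rows that do not move let the fingers close. The tool returns the time, the measured TCP pose, the force, the opening and the grip force at its end. only (a regular expression) keeps the lines of the reply that match it, lines (a string "A,B") keeps lines A to B, and quiet returns only ok. Input that does not fit is refused with a message, and nothing moves.
- bot.observe(): the state, without advancing time (a new reading comes with each control period).
- grab_frame(name): name is "side" or "top" or "wrist"; returns (picture, depth): 400x640x3 uint8, blue, green, red; 400x640 float32, m along the optical axis (not along the pixel's ray), 0 where there is no reading.
- calibration(name): a dict with "vfov" (degrees; the focal length in pixels is half the picture's height over the tangent of half this angle, whatever the lens; pixels are square), "cx", "cy" (the principal point, pixels), "eye" and "attitude" of the camera in the world. Camera axes: x right, y down, z forward; pixel columns grow to the right and rows downward; lengths in m; the calibration is good to about 2 mm. A picture is of the moment at which its call begins: read the wrist's pose just before it. calibration takes no time and is no camera call; for the wrist camera it gives the pose at the moment of the call.
- job.job_done(): hands the job in; it is judged then, once.
The state is a dict: "clock": time; "qpos": joint angles; "qd": joint speeds; "joint_efforts": joint torques, N m; "position": TCP position; "tool_rot": TCP orientation; "force": force on the tool from outside, world axes, zero at the start; "moment": the same for the moment, N m; "grip_width": finger opening in m; "finger_force": force on a finger pad.
Only numpy, scipy, OpenCV 4.12 (cv2) and the standard library are available. Lean on these libraries where they do the work, as an engineer would, in place of code of your own. Each camera call takes 0.05 s, during which the arm holds its last target. There are 200 camera calls.

## Working session

There is one attempt and no reset: what is moved stays moved. The work goes in short steps, Python scripts to look and compute and a tool call to move; the robot and the scene stay as the last step left them, time stands still between calls to the robot, and variables do not carry over. Pictures are saved under pics/ and viewed, at most 14 in all, crops included, and the job is handed in when it is done.

```bash
ls; mkdir -p pics; cat > h.py <<'E'
import numpy as np, cv2, json
from scipy.spatial.transform import Rotation as Ro
from workcell import bot, grab_frame, calibration, job
def cam(n):
    c=calibration(n); print_c=c
    return c
def attR(c):
    a=np.array(c['attitude'],float)
    return a if a.shape==(3,3) else (Ro.from_euler('xyz',a).as_matrix() if a.size==3 else Ro.from_quat(a).as_matrix())
def ray(c,u,v):
    f=200/np.tan(np.radians(c['vfov'])/2)
    d=np.stack([(np.asarray(u,float)-c['cx'])/f,(np.asarray(v,float)-c['cy'])/f,np.ones_like(np.asarray(u,float))],-1)
    return d@attR(c).T
def plane(c,u,v,z):
    d=ray(c,u,v);e=np.array(c['eye']);t=(z-e[2])/d[...,2]
    return e+d*t[...,None]
def cloud(c,dep):
    v,u=np.mgrid[0:dep.shape[0],0:dep.shape[1]]
    return np.array(c['eye'])+ray(c,u,v)*dep[...,None]
E
python3 - <<'E'
from h import *
for n in ('side','top','wrist'):
    c=calibration(n);print(n,c)
    p,d=grab_frame(n);cv2.imwrite(f'pics/{n}0.png',p);np.savez(f'{n}0.npz',p=p,d=d,c=json.dumps({k:(np.array(v).tolist()) for k,v in c.items()}))
print(bot.observe())
E
```

```text
pics
side {'vfov': 48.48382526053144, 'cx': 316.7370336936502, 'cy': 201.35360804187363, 'eye': array([-0.04717384,  0.64486139,  0.89334272]), 'attitude': array([-2.30746566,  0.00335375, -2.52866456])}
top {'vfov': 47.21743797150162, 'cx': 318.9802518508181, 'cy': 200.06280441025177, 'eye': array([ 0.31447381, -0.08464316,  1.25584308]), 'attitude': array([-2.99330583, -0.02179254, -1.5639373 ])}
wrist {'vfov': 61.941067588144556, 'cx': 324.56698970884696, 'cy': 194.22781237329738, 'eye': array([ 0.30726797, -0.5494089 ,  0.37260366]), 'attitude': array([ 2.86974255e+00,  1.12780130e-04, -1.16995440e+00])}
{'clock': 0.15, 'qpos': array([ 1.09980158,  0.52188694, -0.03635359,  1.59983017,  0.02121557,
        1.02106321, -0.11281972]), 'qd': array([ 0.00111768, -0.00164495,  0.00016519, -0.00289772,  0.00084279,
        0.00105638,  0.00065455]), 'joint_efforts': array([-2.27077462e-04, -9.27396441e+01,  1.98063076e+00, -3.70054328e+01,
        1.81589200e-02,  6.43932595e-03,  8.95987182e-05]), 'position': array([ 0.24374363, -0.57527257,  0.23086831]), 'tool_rot': array([-3.14079201e+00,  5.10768631e-05,  4.00792698e-01]), 'force': array([ 0.45171   , -0.18775913, -0.25345959]), 'moment': array([-0.00990101,  0.02273268,  0.00996884]), 'finger_force': 0.0, 'grip_width': 0.08558004298178087}
```

View pics/top0.png

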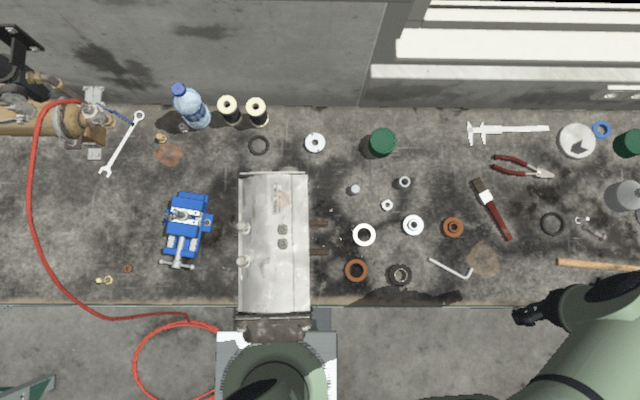

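View pics/side0.png

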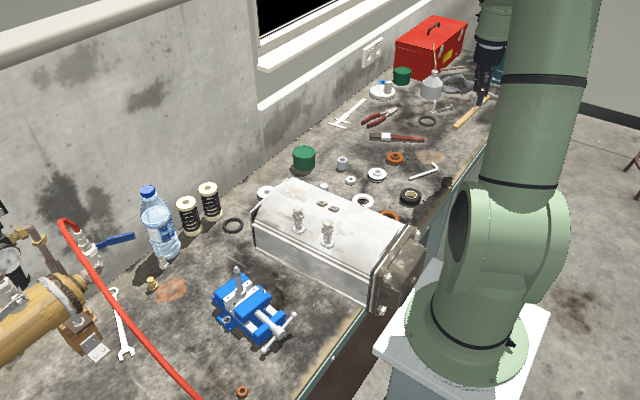

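```bash
python3 - <<'E'
import cv2
p=cv2.imread('pics/top0.png')[120:290,290:475]
cv2.imwrite('pics/c1.png',cv2.resize(p,None,fx=3.5,fy=3.5,interpolation=cv2.INTER_CUBIC)[:600])
E
```

```text
(no output)
```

View pics/c1.png

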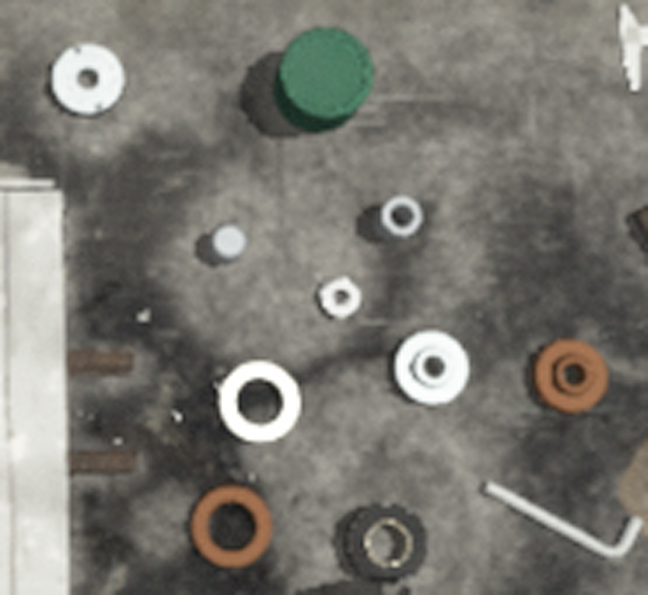

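Top picture: flat half (aluminium, two pin holes) at (315,142), sleeve (open tube) at (404,182), nose (closed) at (355,189), white ring at (364,235), boss half (aluminium) at (412,225). Look-alikes are the brown ring (356,270), the brown boss half (453,227), the hex nut (387,205) and a black bearing (400,274). The crop confirms the choices. The rod is in the vice, near (183,215).

```bash
python3 - <<'E'
from h import *
z=np.load('top0.npz');p,d=z['p'],z['d'];c=json.loads(str(z['c']))
P=cloud(c,d)
T={'flat':(315,142,.013),'sleeve':(404,182,.032),'nose':(355,189,.026),'ring':(364,235,.010),'boss':(412,225,.020),'tin':(382,142,.054)}
for k,(u,v,h) in T.items():
    w=P[v-18:v+19,u-18:u+19]; m=((w[...,2]>h*0.55)&(w[...,2]<h*1.5+.004)).astype(np.uint8)
    n,l,s,ce=cv2.connectedComponentsWithStats(m)
    i=1+np.argmax(s[1:,4]); q=w[l==i]
    uu,vv=ce[i]+[u-18,v-18]
    print(k,s[i],'centroid px',uu.round(1),vv.round(1),'plane',plane(c,uu,vv,h).round(4),'zmed',np.median(q[:,2]).round(4), 'bbox',q.min(0).round(3),q.max(0).round(3))
print('table z',np.median(P[255:262,330:345,2]))
a=P[170:320,232:315]; m=a[...,2]>.15; print('act',a[m].min(0),a[m].max(0))
r=P[185:270,160:215]; m=r[...,2]>.09; print('rod',r[m].round(3), np.argwhere(m)[:10]+[185,160])
m=r[...,2]>.03;print('vice',r[m].min(0),r[m].max(0))
E
python3 - <<'E'
import sys;sys.path.insert(0,'.')
import cv2
p=cv2.imread('pics/side0.png')[250:350,200:310]
cv2.imwrite('pics/c2.png',cv2.resize(p,None,fx=5,fy=5,interpolation=cv2.INTER_CUBIC))
E
```

```text
flat [  7   9  21  21 284] centroid px 314.1 142.7 plane [ 0.6624 -0.0957  0.013 ] zmed 0.0121 bbox [ 0.634 -0.124  0.007] [ 0.692 -0.067  0.021]
sleeve [11 13 13 12 88] centroid px 403.4 182.2 plane [ 0.5492 -0.3403  0.032 ] zmed 0.0302 bbox [ 0.535 -0.357  0.018] [ 0.564 -0.325  0.04 ]
nose [12 13 11 11 97] centroid px 354.1 189.3 plane [ 0.5292 -0.2059  0.026 ] zmed 0.0244 bbox [ 0.517 -0.22   0.016] [ 0.545 -0.192  0.031]
ring [  6   7  23  23 249] centroid px 363.1 234.8 plane [ 0.4063 -0.2317  0.01  ] zmed 0.0094 bbox [ 0.376 -0.262  0.006] [ 0.436 -0.201  0.016]
boss [  8   8  21  21 243] centroid px 412.3 225.1 plane [ 0.4329 -0.3649  0.02  ] zmed 0.0143 bbox [ 0.406 -0.393  0.011] [ 0.462 -0.338  0.024]
tin [  5   4  27  28 599] centroid px 382.0 141.6 plane [ 0.6567 -0.2797  0.054 ] zmed 0.0529 bbox [ 0.623 -0.316  0.03 ] [ 0.696 -0.244  0.06 ]
table z 0.0002595945995969018
act [ 0.19619421 -0.09069332  0.15000414] [0.54345784 0.0942803  1.25584308]
rod [[ 0.314 -0.085  1.256]
 [ 0.314 -0.085  1.256]
 [ 0.314 -0.085  1.256]
 [ 0.453  0.247  0.146]
 [ 0.453  0.245  0.143]
 [
[... 1143 characters left out ...]
0.092]
 [ 0.442  0.246  0.113]
 [ 0.442  0.245  0.108]
 [ 0.442  0.243  0.107]
 [ 0.444  0.243  0.095]
 [ 0.444  0.242  0.093]
 [ 0.314 -0.085  1.256]
 [ 0.314 -0.085  1.256]
 [ 0.314 -0.085  1.256]
 [ 0.314 -0.085  1.256]
 [ 0.314 -0.085  1.256]
 [ 0.314 -0.085  1.256]
 [ 0.314 -0.085  1.256]
 [ 0.314 -0.085  1.256]
 [ 0.314 -0.085  1.256]
 [ 0.314 -0.085  1.256]
 [ 0.314 -0.085  1.256]
 [ 0.314 -0.085  1.256]
 [ 0.314 -0.085  1.256]
 [ 0.314 -0.085  1.256]
 [ 0.314 -0.085  1.256]
 [ 0.314 -0.085  1.256]] [[187 164]
 [200 185]
 [208 188]
 [210 173]
 [210 174]
 [210 175]
 [210 176]
 [211 172]
 [211 173]
 [211 174]]
vice [ 0.31088584 -0.08464316  0.03000744] [0.51576306 0.30212474 1.25584308]
```

View pics/c2.png

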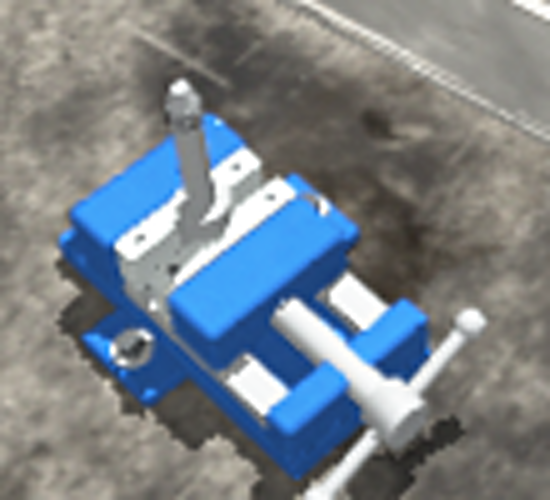

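Crop: the rod's tip is at about (181,90) in the crop, standing clear of the jaws. Top depth puts its axis near (0.449, 0.245). Now to above the sleeve with the fingers square to the world.

The rows are not in the units I measure in: shifts go in shares of 0.5 m and turns go in shares of pi/2 rad. I convert before sending: 0.28 m / 0.5 = 0.56, -0.073 m / 0.5 = -0.146, 0.08 rad / 1.5708 = 0.0509.

Emit:
hand_motion(
  ticks=[
    [[0.085, 0.112, -0.03, 0, 0, 0, 0.0509], [0.085, 0.224, -0.06, 0, 0, 0, 0.1019], [0.085, 0.336, -0.088, 0, 0, 0, 0.1528], [0.085, 0.448, -0.116, 0, 0, 0, 0.2037], [0.085, 0.56, -0.146, 0, 0, 0, 0.2546]],
  ],
  grip_force=60,
)

```text
clock: 0.78
position: [0.4744, -0.3977, 0.2312]
tool_rot: [-3.142, 0.0, -0.002]
force: [0.9, -1.2, -0.3]
grip_width: 0.085
finger_force: 0.0
```

Emit:
hand_motion(
  ticks=[
    [[0.085, 0.08, -0.06, 0.04, 0, 0, 0], [0.085, 0.152, -0.118, 0.08, 0, 0, 0], [0.085, 0.152, -0.118, 0.08, 0, 0, 0], [0.085, 0.152, -0.118, 0.08, 0, 0, 0]],
  ],
)

```text
clock: 1.27
position: [0.5486, -0.3404, 0.1912]
tool_rot: [3.141, 0.001, 0.001]
force: [-0.9, -0.9, 0.1]
grip_width: 0.0851
finger_force: 0.0
```

```bash
cat >> h.py <<'E'
def part(n,h,xy,r,col=None,zlo=.55,zhi=1.3):
    """centre of top-face blob found by depth above .55h near xy; re-projected on plane at height h"""
    s=bot.observe();c=calibration(n);p,d=grab_frame(n);P=cloud(c,d)
    m=((np.hypot(P[...,0]-xy[0],P[...,1]-xy[1])<r)&(P[...,2]>h*zlo)&(P[...,2]<h*zhi+.003)&(d>0)).astype(np.uint8)
    n_,l,st,ce=cv2.connectedComponentsWithStats(m);i=1+np.argmax(st[1:,4])
    cn=max(cv2.findContours((l==i).astype(np.uint8),cv2.RETR_EXTERNAL,cv2.CHAIN_APPROX_NONE)[0],key=len)[:,0]
    Q=plane(c,cn[:,0],cn[:,1],h)
    (x,y),rad=cv2.minEnclosingCircle(Q[:,:2].astype(np.float32))
    A=np.c_[2*Q[:,:2],np.ones(len(Q))];sol=np.linalg.lstsq(A,(Q[:,:2]**2).sum(1),rcond=None)[0]
    print('enclosing',np.round([x,y,rad],4),'fit',sol[:2].round(4),'rf',np.sqrt(sol[2]+sol[:2]@sol[:2]).round(4),'area',st[i,4],'zmed',np.median(P[l==i][:,2]).round(4))
    print('tcp',s['position'].round(4),s['tool_rot'].round(3),'t',s['clock'])
    return p,d,P,sol[:2],s
E
python3 - <<'E'
from h import *
p,d,P,f,s=part('wrist',.032,(.549,-.340),.035,zlo=.85)
cv2.imwrite('pics/w1.png',p)
E
```

```text
enclosing [ 0.5543 -0.3441  0.0155] fit [ 0.5543 -0.3441] rf 0.015 area 585 zmed 0.031
tcp [ 0.5486 -0.3404  0.1912] [3.141e+00 1.000e-03 1.000e-03] t 1.275
```

View pics/w1.png

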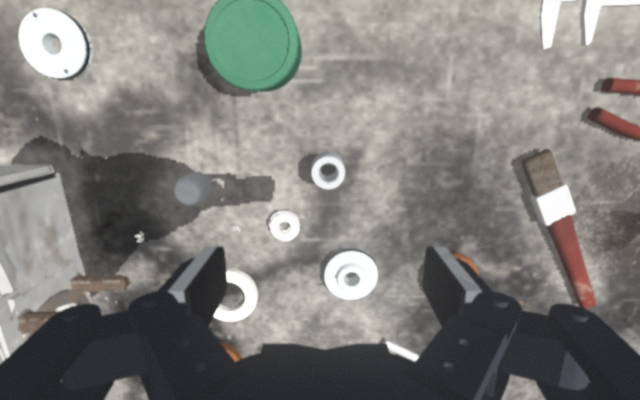

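Wrist picture: sleeve at (328,172), boss half (350,275), ring (232,296), flat half (53,43), tin (253,43). The wrist camera puts the sleeve about 6 mm from the top-camera value. I'll trust the wrist camera and re-check lower down.

Converted, 0.125 m / 0.5 = 0.25, 0.1 m / 0.5 = 0.2.

Emit:
hand_motion(
  ticks=[
    [[0.085, 0.006, 0.004, 0.1, 0, 0, 0], [0.085, 0.011, 0.007, 0.2, 0, 0, 0], [0.085, 0.011, 0.007, 0.25, 0, 0, 0], [0.085, 0.011, 0.007, 0.25, 0, 0, 0]],
  ],
)

```text
clock: 1.82
position: [0.5531, -0.3441, 0.0652]
tool_rot: [-3.141, 0.002, -0.001]
force: [-0.5, -0.2, 0.5]
grip_width: 0.085
finger_force: 0.0
```

```bash
python3 - <<'E'
from h import *
p,d,P,f,s=part('wrist',.032,(.554,-.344),.03,zlo=.85)
part('side',.032,(.554,-.344),.03,zlo=.8)
cv2.imwrite('pics/w2.png',p)
E
```

```text
enclosing [ 0.5547 -0.3438  0.0156] fit [ 0.5547 -0.3441] rf 0.0152 area 1542 zmed 0.031
tcp [ 0.5531 -0.3441  0.0652] [-3.141e+00  2.000e-03 -1.000e-03] t 1.825
enclosing [ 0.5487 -0.3368  0.0196] fit [ 0.5493 -0.338 ] rf 0.0162 area 46 zmed 0.0295
tcp [ 0.554  -0.3444  0.0668] [ 3.141e+00  0.000e+00 -1.000e-03] t 1.875
```

View pics/w2.png

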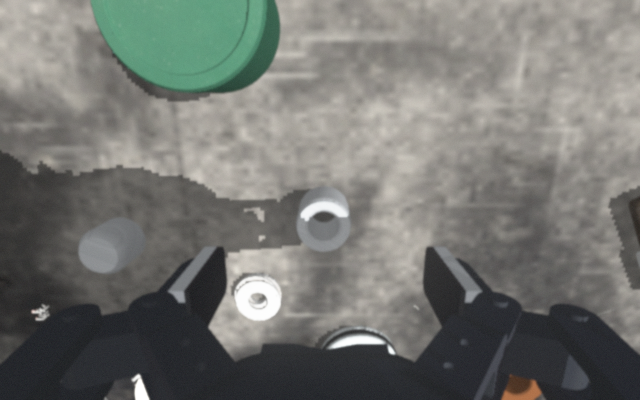

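Sleeve at (323,218) lies centred between the fingers, and the wrist measurements agree with each other. Descend and grip.

Converted, 0.058 m / 0.5 = 0.116, 0.001 m / 0.5 = 0.002.

Emit:
hand_motion(
  ticks=[
    [[0.085, 0.002, -0.001, 0.06, 0, 0, 0], [0.06, 0.002, -0.001, 0.116, 0, 0, 0], [0.03, 0.002, -0.001, 0.116, 0, 0, 0], [0.02, 0.002, -0.001, 0.116, 0, 0, 0], [0.02, 0.002, -0.001, 0.116, 0, 0, 0]],
  ],
  grip_force=60,
)

```text
clock: 2.55
position: [0.5565, -0.3438, 0.0107]
tool_rot: [3.14, -0.002, 0.0]
force: [-1.5, 1.2, 5.5]
grip_width: 0.0297
finger_force: 59.2
```

Emit:
hand_motion(
  ticks=[
    [[0.02, 0, 0, 0, 0, 0, 0], [0.02, 0, 0, 0, 0, 0, 0], [0.02, 0, 0, -0.04, 0, 0, 0], [0.02, 0, 0, -0.12, 0, 0, 0]],
  ],
)

```text
clock: 3.05
position: [0.5553, -0.3428, 0.07]
tool_rot: [-3.141, 0.001, 0.001]
force: [-0.1, -0.5, 0.0]
grip_width: 0.0297
finger_force: 59.6
```

First call: up 0.0625*3 = 0.18. Then second: lateral -0.155, -0.588 total; 10 rows = 2 calls of 5 at 0.0608.

Converted, -0.2 m / 0.5 = -0.4, -0.18 m / 0.5 = -0.36.

Emit:
hand_motion(
  ticks=[
    [[0.02, 0, 0, -0.12, 0, 0, 0], [0.02, 0, 0, -0.24, 0, 0, 0], [0.02, 0, 0, -0.36, 0, 0, 0], [0.02, 0, 0, -0.4, 0, 0, 0]],
  ],
)

```text
clock: 3.55
position: [0.5564, -0.3436, 0.275]
tool_rot: [3.138, -0.007, 0.0]
force: [0.1, -0.3, -2.2]
grip_width: 0.0297
finger_force: 59.7
```

Emit:
hand_motion(
  ticks=[
    [[0.02, -0.03, -0.116, 0, 0, 0, 0], [0.02, -0.06, -0.232, 0, 0, 0, 0], [0.02, -0.09, -0.348, 0, 0, 0, 0], [0.02, -0.12, -0.464, 0, 0, 0, 0], [0.02, -0.15, -0.58, 0, 0, 0, 0]],
  ],
)

```text
clock: 4.18
position: [0.4796, -0.0514, 0.2704]
tool_rot: [3.141, -0.003, 0.001]
force: [1.8, 0.4, -2.2]
grip_width: 0.0298
finger_force: 59.7
```

Emit:
hand_motion(
  ticks=[
    [[0.02, -0.03, -0.116, 0, 0, 0, 0], [0.02, -0.06, -0.232, 0, 0, 0, 0], [0.02, -0.09, -0.348, 0, 0, 0, 0], [0.02, -0.12, -0.464, 0, 0, 0, 0], [0.02, -0.16, -0.576, 0, 0, 0, 0]],
  ],
)

```text
clock: 4.8
position: [0.3996, 0.2366, 0.2704]
tool_rot: [-3.141, -0.003, 0.0]
force: [0.3, -0.2, -1.5]
grip_width: 0.03
finger_force: 59.7
```

Emit:
hand_motion(
  ticks=[
    [[0.02, 0, -0.02, 0.04, 0, 0, 0], [0.02, 0, -0.02, 0.04, 0, 0, 0], [0.02, 0, -0.02, 0.04, 0, 0, 0]],
  ],
)

```text
clock: 5.18
position: [0.4007, 0.2441, 0.2497]
tool_rot: [-3.141, -0.001, -0.001]
force: [0.3, -0.5, -0.7]
grip_width: 0.0298
finger_force: 59.7
```

```bash
python3 - <<'E'
from h import *
c=calibration('wrist');s=bot.observe();p,d=grab_frame('wrist');P=cloud(c,d)
cv2.imwrite('pics/w3.png',p);print(s['position'],s['tool_rot'])
m=(np.hypot(P[...,0]-.449,P[...,1]-.245)<.04)&(P[...,2]>.09)&(d>0)
for a in np.arange(.09,.16,.01):
    k=m&(P[...,2]>a)&(P[...,2]<a+.01)
    if k.any(): v,u=np.nonzero(k);print(a.round(2),k.sum(),P[k].mean(0).round(4),P[k].min(0).round(4),P[k].max(0).round(4),u.mean(),v.mean())
E
```

```text
[0.40068961 0.24405021 0.24965438] [-3.14143090e+00 -1.42118490e-03 -5.56797566e-04]
0.09 4 [0.4584 0.2456 0.0974] [0.4578 0.2428 0.0951] [0.4586 0.248  0.0987] 321.75 115.25
0.1 6 [0.4576 0.2444 0.1055] [0.4558 0.2387 0.1008] [0.4588 0.2495 0.1094] 323.1666666666667 116.66666666666667
0.11 3 [0.4581 0.2432 0.1121] [0.4575 0.2404 0.1106] [0.4584 0.247  0.1144] 324.6666666666667 116.33333333333333
0.12 6 [0.4584 0.245  0.1265] [0.4567 0.2414 0.1201] [0.459  0.2499 0.1292] 322.3333333333333 116.66666666666667
0.13 111 [0.4528 0.2443 0.1373] [0.4452 0.2376 0.1307] [0.4591 0.2513 0.14  ] 323.18918918918916 124.90090090090091
0.14 183 [0.4521 0.2445 0.1442] [0.4464 0.2392 0.1401] [0.4574 0.2496 0.1483] 322.879781420765 126.51912568306011
```

View pics/w3.png

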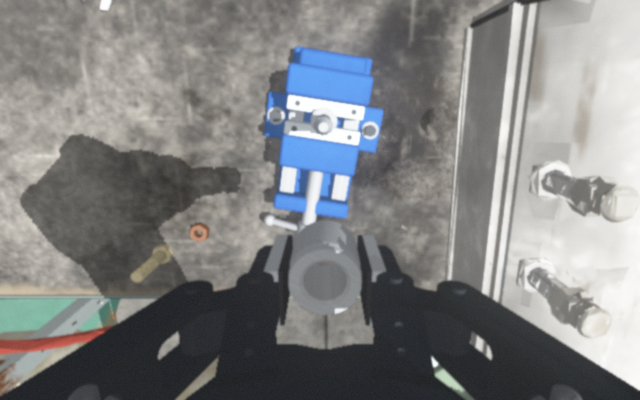

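Rod tip at (322,125), axis about (0.452, 0.2445). The sleeve hangs square in the fingers at (325,285).

Converted, 0.075 m / 0.5 = 0.15, 0.052 m / 0.5 = 0.104.

Emit:
hand_motion(
  ticks=[
    [[0.02, 0.09, -0.001, 0, 0, 0, 0], [0.02, 0.104, -0.001, 0, 0, 0, 0], [0.02, 0.104, -0.001, 0.06, 0, 0, 0], [0.02, 0.104, -0.001, 0.12, 0, 0, 0], [0.02, 0.104, -0.001, 0.15, 0, 0, 0]],
  ],
)

```text
clock: 5.85
position: [0.452, 0.2447, 0.1727]
tool_rot: [3.141, 0.001, -0.0]
force: [-1.0, 0.1, -0.7]
grip_width: 0.0298
finger_force: 59.8
```

Emit:
hand_motion(
  ticks=[
    [[0.02, 0, 0, 0, 0, 0, 0], [0.02, 0, 0, 0.03, 0, 0, 0], [0.02, 0, 0, 0.06, 0, 0, 0], [0.02, 0, 0, 0.06, 0, 0, 0]],
  ],
)

```text
clock: 6.35
position: [0.4522, 0.2453, 0.1422]
tool_rot: [3.141, 0.001, 0.001]
force: [3.5, 0.6, -2.0]
grip_width: 0.0296
finger_force: 60.0
```

Converted, 0.055 m / 0.5 = 0.11, 0.053 m / 0.5 = 0.106.

Emit:
hand_motion(
  ticks=[
    [[0.02, 0, 0, 0.03, 0, 0, 0], [0.02, 0, 0, 0.06, 0, 0, 0], [0.02, 0, 0, 0.09, 0, 0, 0], [0.02, 0, 0, 0.106, 0, 0, 0], [0.02, 0, 0, 0.11, 0, 0, 0]],
  ],
)

```text
clock: 6.98
position: [0.4523, 0.2455, 0.0876]
tool_rot: [3.141, 0.0, 0.001]
force: [3.8, 1.1, 0.8]
grip_width: 0.0295
finger_force: 60.5
```

Emit:
hand_motion(
  ticks=[
    [[0.02, 0, 0, 0.008, 0, 0, 0], [0.02, 0, 0, 0.014, 0, 0, 0], [0.02, 0, 0, 0.02, 0, 0, 0], [0.02, 0, 0, 0.02, 0, 0, 0]],
  ],
)

```text
clock: 7.48
position: [0.4523, 0.2455, 0.0786]
tool_rot: [-3.141, -0.0, 0.001]
force: [3.0, -0.1, 6.8]
grip_width: 0.0296
finger_force: 61.0
```

Converted, -0.08 m / 0.5 = -0.16, -0.04 m / 0.5 = -0.08.

Emit:
hand_motion(
  ticks=[
    [[0.06, 0, 0, 0, 0, 0, 0], [0.085, 0, 0, 0, 0, 0, 0], [0.085, 0, 0, 0, 0, 0, 0], [0.085, 0, 0, -0.08, 0, 0, 0], [0.085, 0, 0, -0.16, 0, 0, 0]],
  ],
)

```text
clock: 8.1
position: [0.4517, 0.2453, 0.159]
tool_rot: [3.141, 0.001, 0.001]
force: [0.0, 0.5, 1.0]
grip_width: 0.0847
finger_force: 0.0
```

Emit:
hand_motion(
  ticks=[
    [[0.085, -0.04, 0, -0.12, 0, 0, 0], [0.085, -0.1, 0, -0.2, 0, 0, 0], [0.085, -0.1, 0, -0.2, 0, 0, 0], [0.085, -0.1, 0, -0.2, 0, 0, 0]],
  ],
)

```text
clock: 8.6
position: [0.4023, 0.2452, 0.2579]
tool_rot: [3.141, 0.0, 0.001]
force: [-1.1, -0.3, -0.2]
grip_width: 0.0847
finger_force: 0.0
```

```bash
cat >> h.py <<'E'
def rod(levels,rad=.045):
    c=calibration('wrist');s=bot.observe();p,d=grab_frame('wrist');P=cloud(c,d)
    print('tcp',s['position'].round(4),s['tool_rot'].round(3),s['clock'])
    for lo,hi in levels:
        k=(np.hypot(P[...,0]-.4522,P[...,1]-.2447)<rad)&(P[...,2]>lo)&(P[...,2]<hi)&(d>0)
        if k.sum()<10: print(lo,'none');continue
        q=P[k];a,b=np.percentile(q,1,0),np.percentile(q,99,0)
        print(lo,hi,k.sum(),'mid',((a+b)/2).round(4),'span',(b-a).round(4))
    return p,d,P
E
python3 - <<'E'
from h import *
p,d,P=rod([(.128,.14),(.14,.155),(.094,.106),(.08,.094)])
cv2.imwrite('pics/w4.png',p)
E
```

```text
tcp [0.4023 0.2452 0.2579] [3.141e+00 0.000e+00 1.000e-03] 8.6
0.128 0.14 107 mid [0.452  0.2444 0.136 ] span [0.0137 0.0133 0.008 ]
0.14 0.155 168 mid [0.4516 0.2444 0.1438] span [0.0106 0.0099 0.0074]
0.094 0.106 652 mid [0.45   0.2446 0.0987] span [0.0295 0.0297 0.0041]
0.08 0.094 43 mid [0.4543 0.2446 0.0878] span [0.0225 0.0303 0.012 ]
```

View pics/w4.png

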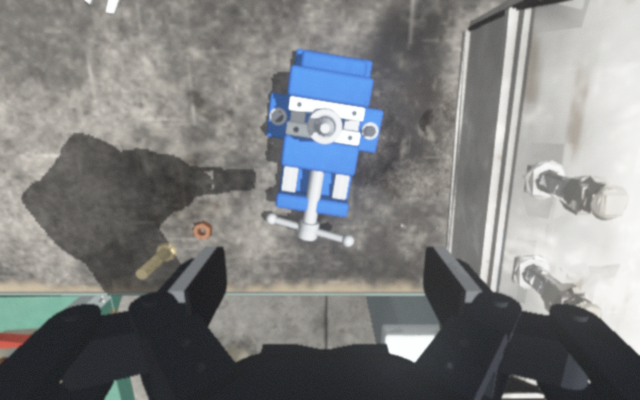

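Sleeve is seated on the shoulder (top at 0.099 by depth, 2 mm off axis in x). Next the boss half.

Converted, 0.3 m / 0.5 = 0.6, -0.01 m / 0.5 = -0.02.

Emit:
hand_motion(
  ticks=[
    [[0.085, 0.008, 0.12, -0.02, 0, 0, 0], [0.085, 0.016, 0.24, -0.02, 0, 0, 0], [0.085, 0.024, 0.36, -0.02, 0, 0, 0], [0.085, 0.032, 0.48, -0.02, 0, 0, 0], [0.085, 0.04, 0.6, -0.02, 0, 0, 0]],
  ],
)

```text
clock: 9.28
position: [0.4222, -0.0568, 0.2673]
tool_rot: [3.142, 0.002, 0.0]
force: [0.8, 0.1, 0.2]
grip_width: 0.0849
finger_force: 0.0
```

Emit:
hand_motion(
  ticks=[
    [[0.085, 0.008, 0.124, 0, 0, 0, 0], [0.085, 0.016, 0.248, 0, 0, 0, 0], [0.085, 0.024, 0.372, 0.02, 0, 0, 0], [0.085, 0.032, 0.496, 0.1, 0, 0, 0], [0.085, 0.032, 0.62, 0.16, 0, 0, 0]],
  ],
)

```text
clock: 9.9
position: [0.438, -0.3501, 0.1938]
tool_rot: [-3.141, 0.002, 0.001]
force: [1.1, -0.5, 0.9]
grip_width: 0.0853
finger_force: 0.0
```

Emit:
hand_motion(
  ticks=[
    [[0.085, 0, 0.008, 0.08, 0, 0, 0], [0.085, 0, 0.008, 0.12, 0, 0, 0], [0.085, 0, 0.008, 0.12, 0, 0, 0]],
  ],
)

```text
clock: 10.28
position: [0.4372, -0.3521, 0.1339]
tool_rot: [-3.139, 0.004, 0.0]
force: [1.0, 0.6, 0.6]
grip_width: 0.0848
finger_force: 0.0
```

```bash
python3 - <<'E'
from h import *
p,d,P,f,s=part('wrist',.013,(.438,-.369),.045,zlo=.6,zhi=2)
p,d,P,f,s=part('wrist',.020,(.438,-.369),.045,zlo=.85)
cv2.imwrite('pics/w5.png',p)
E
```

```text
enclosing [ 0.4378 -0.369   0.0288] fit [ 0.4376 -0.3689] rf 0.0282 area 3431 zmed 0.0125
tcp [ 0.4372 -0.3521  0.1339] [-3.139  0.004  0.   ] t 10.275
enclosing [ 0.438  -0.3687  0.0155] fit [ 0.4376 -0.3688] rf 0.0146 area 683 zmed 0.019
tcp [ 0.438  -0.3524  0.1354] [-3.141e+00  2.000e-03  1.000e-03] t 10.325
```

View pics/w5.png

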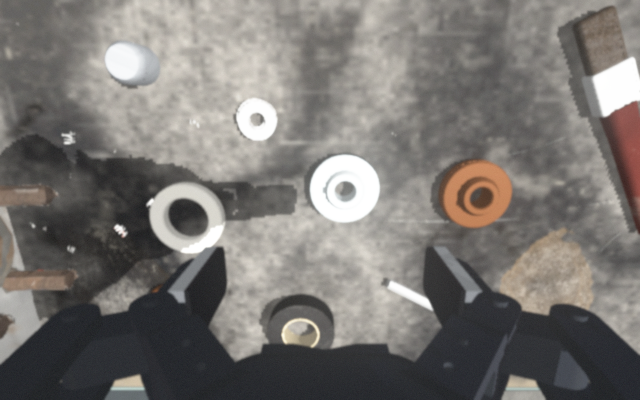

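Boss half (aluminium, with boss) at (344,188); the brown look-alike is at (476,193) and stays clear of the fingers.

Converted, 0.132 m / 0.5 = 0.264, 0.131 m / 0.5 = 0.262.

Emit:
hand_motion(
  ticks=[
    [[0.085, 0, 0.0328, 0.1, 0, 0, 0], [0.085, 0, 0.0328, 0.2, 0, 0, 0], [0.085, 0, 0.0328, 0.244, 0, 0, 0], [0.085, 0, 0.0328, 0.262, 0, 0, 0], [0.085, 0, 0.0328, 0.264, 0, 0, 0]],
  ],
)

```text
clock: 11.0
position: [0.4389, -0.3691, 0.0051]
tool_rot: [3.141, -0.001, 0.001]
force: [0.6, -0.1, 0.3]
grip_width: 0.0849
finger_force: 0.0
```

Emit:
hand_motion(
  ticks=[
    [[0.05, 0, 0, 0, 0, 0, 0], [0.05, 0, 0, 0, 0, 0, 0], [0.05, 0, 0, 0, 0, 0, 0], [0.05, 0, 0, 0, 0, 0, 0]],
  ],
  grip_force=60,
)

```text
clock: 11.5
position: [0.4391, -0.3692, 0.0061]
tool_rot: [3.141, -0.001, 0.001]
force: [-3.3, 3.0, 19.6]
grip_width: 0.0535
finger_force: 59.1
```

Emit:
hand_motion(
  ticks=[
    [[0.05, 0, 0, -0.04, 0, 0, 0], [0.05, 0, 0, -0.1, 0, 0, 0], [0.05, 0, 0, -0.1, 0, 0, 0]],
  ],
)

```text
clock: 11.88
position: [0.4397, -0.3698, 0.0575]
tool_rot: [3.139, -0.003, 0.001]
force: [-0.4, -0.4, -0.5]
grip_width: 0.0532
finger_force: 63.1
```

Converted, -0.21 m / 0.5 = -0.42, -0.18 m / 0.5 = -0.36.

Emit:
hand_motion(
  ticks=[
    [[0.05, 0, 0, -0.12, 0, 0, 0], [0.05, 0, 0, -0.24, 0, 0, 0], [0.05, 0, 0, -0.36, 0, 0, 0], [0.05, 0, -0.06, -0.42, 0, 0, 0]],
  ],
)

```text
clock: 12.38
position: [0.4384, -0.3403, 0.2678]
tool_rot: [3.139, -0.003, -0.002]
force: [0.3, 0.5, -1.7]
grip_width: 0.0536
finger_force: 64.0
```

Emit:
hand_motion(
  ticks=[
    [[0.05, -0.008, -0.116, 0, 0, 0, 0], [0.05, -0.016, -0.232, 0, 0, 0, 0], [0.05, -0.024, -0.348, 0, 0, 0, 0], [0.05, -0.032, -0.464, 0, 0, 0, 0], [0.05, -0.04, -0.58, 0, 0, 0, 0]],
  ],
)

```text
clock: 13.0
position: [0.4177, -0.0471, 0.2649]
tool_rot: [3.141, -0.001, 0.001]
force: [1.4, 1.1, -0.3]
grip_width: 0.0534
finger_force: 64.0
```

Emit:
hand_motion(
  ticks=[
    [[0.05, -0.008, -0.116, 0, 0, 0, 0], [0.05, -0.016, -0.232, 0, 0, 0, 0], [0.05, -0.024, -0.348, 0, 0, 0, 0], [0.05, -0.032, -0.464, 0, 0, 0, 0], [0.05, -0.04, -0.588, 0, 0, 0, 0]],
  ],
)

```text
clock: 13.62
position: [0.3976, 0.2466, 0.2649]
tool_rot: [3.142, -0.001, 0.0]
force: [1.4, -0.4, -1.0]
grip_width: 0.0532
finger_force: 64.0
```

Emit:
hand_motion(
  ticks=[
    [[0.05, 0, 0, 0.01, 0, 0, 0], [0.05, 0, 0, 0.02, 0, 0, 0], [0.05, 0, 0, 0.02, 0, 0, 0]],
  ],
)

```text
clock: 14.0
position: [0.3981, 0.2439, 0.2542]
tool_rot: [3.141, 0.0, -0.001]
force: [0.0, 0.4, -0.2]
grip_width: 0.0535
finger_force: 64.0
```

```bash
python3 - <<'E'
from h import *
p,d,P=rod([(.128,.14),(.14,.155)])
cv2.imwrite('pics/w6.png',p)
t=bot.observe()['position'];Q=P-t
k=(np.hypot(Q[...,0],Q[...,1])<.04)&(Q[...,2]<.03)&(Q[...,2]>-.02)&(d>0)
for lo,hi in((-.02,0),(0,.01),(.01,.02),(.02,.03)):
    m=k&(Q[...,2]>lo)&(Q[...,2]<hi);print(lo,m.sum(),np.median(Q[m],0) if m.any() else '', np.ptp(Q[m],0) if m.any() else '')
E
```

```text
tcp [0.3981 0.2439 0.2542] [ 3.141e+00  0.000e+00 -1.000e-03] 14.0
0.128 0.14 108 mid [0.4518 0.2445 0.1358] span [0.0136 0.013  0.0081]
0.14 0.155 179 mid [0.4521 0.2444 0.1436] span [0.0103 0.0099 0.0071]
-0.02 621 [ 0.01635397 -0.00106296 -0.00212513] [0.03938938 0.05432013 0.00847018]
0 8702 [ 0.00474214 -0.00062137  0.00558654] [0.0577973  0.07658279 0.00997737]
0.01 3318 [ 0.00323964 -0.00060528  0.01247941] [0.03022033 0.078474   0.00999219]
0.02 1218 [0.00783556 0.02568946 0.02542863] [0.02323031 0.07850619 0.00998014]
```

View pics/w6.png

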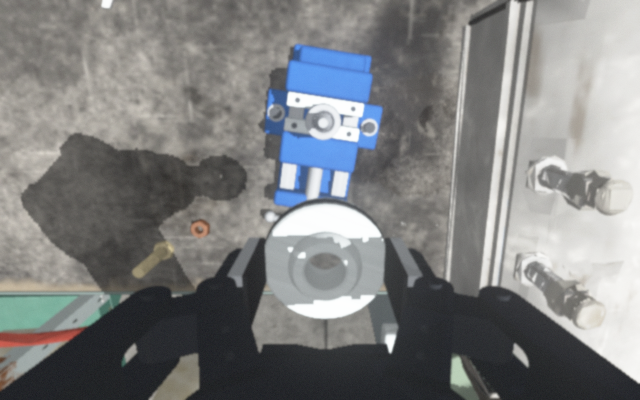

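The disc is held; its rim centre is near (325,260). I'll check tilt and in-hand offset numerically.

```bash
cat >> h.py <<'E'
def inhand(lo,hi,bosslo=None):
    s=bot.observe();c=calibration('wrist');p,d=grab_frame('wrist');Q=cloud(c,d)-s['position']
    k=(np.hypot(Q[...,0],Q[...,1])<.05)&(abs(Q[...,1])<.022)&(Q[...,2]<hi)&(Q[...,2]>lo)&(d>0)
    q=Q[k];
    for _ in range(4):
        A=np.c_[q[:,:2],np.ones(len(q))];sol=np.linalg.lstsq(A,q[:,2],rcond=None)[0];e=abs(A@sol-q[:,2]);q=q[e<max(.0015,2*np.median(e)*0+.0015)]
    print('n',len(q),'slope x,y',sol[:2].round(4),'z0',sol[2].round(4))
    print('x span',np.percentile(q[:,0],[.5,99.5]).round(4),'y mid strip',np.percentile(q[:,1],[1,99]).round(4))
    if bosslo:
        b=Q[(np.hypot(Q[...,0],Q[...,1])<.03)&(Q[...,2]>bosslo[0])&(Q[...,2]<bosslo[1])&(abs(Q[...,1])<.02)];a,bb=np.percentile(b,1,0),np.percentile(b,99,0);print('boss mid',((a+bb)/2).round(4),(bb-a).round(4))
E
python3 - <<'E'
from h import *
inhand(.001,.010,(.0105,.016))
E
```

```text
n 6006 slope x,y [ 0.0017 -0.0016] z0 0.0058
x span [-0.0291  0.0259] y mid strip [-0.0217  0.0216]
boss mid [-0.0013 -0.0006  0.0123] [0.0277 0.0289 0.0035]
```

Converted, 0.08 m / 0.5 = 0.16, 0.055 m / 0.5 = 0.11.

Emit:
hand_motion(
  ticks=[
    [[0.05, 0.09, -0.001, 0, 0, 0, 0], [0.05, 0.11, -0.0016, 0, 0, 0, 0], [0.05, 0.11, -0.0016, 0.06, 0, 0, 0], [0.05, 0.11, -0.0016, 0.12, 0, 0, 0], [0.05, 0.11, -0.0016, 0.16, 0, 0, 0]],
  ],
)

```text
clock: 14.72
position: [0.4526, 0.2453, 0.1735]
tool_rot: [3.141, 0.001, 0.0]
force: [1.2, 0.0, -0.5]
grip_width: 0.0532
finger_force: 64.0
```

Emit:
hand_motion(
  ticks=[
    [[0.05, 0, 0, 0, 0, 0, 0], [0.05, 0, 0, 0.03, 0, 0, 0], [0.05, 0, 0, 0.06, 0, 0, 0], [0.05, 0, 0, 0.06, 0, 0, 0]],
  ],
)

```text
clock: 15.22
position: [0.4525, 0.2457, 0.1434]
tool_rot: [3.141, 0.002, 0.001]
force: [-0.1, 0.1, -0.9]
grip_width: 0.0534
finger_force: 64.0
```

Converted, 0.034 m / 0.5 = 0.068, 0.032 m / 0.5 = 0.064.

Emit:
hand_motion(
  ticks=[
    [[0.05, 0.001, 0, 0.03, 0, 0, 0], [0.05, 0.001, 0, 0.05, 0, 0, 0], [0.05, 0.001, 0, 0.064, 0, 0, 0], [0.05, 0.001, 0, 0.068, 0, 0, 0]],
  ],
)

```text
clock: 15.72
position: [0.4534, 0.2459, 0.11]
tool_rot: [3.141, 0.001, 0.001]
force: [-0.1, 0.0, -0.6]
grip_width: 0.0534
finger_force: 64.0
```

Emit:
hand_motion(
  ticks=[
    [[0.05, 0, 0, 0.004, 0, 0, 0], [0.05, 0, 0, 0.008, 0, 0, 0], [0.05, 0, 0, 0.01, 0, 0, 0], [0.05, 0, 0, 0.01, 0, 0, 0]],
  ],
)

```text
clock: 16.23
position: [0.4539, 0.2461, 0.1062]
tool_rot: [-3.141, -0.001, 0.001]
force: [-2.0, -1.8, 13.3]
grip_width: 0.053
finger_force: 66.1
```

Converted, -0.1 m / 0.5 = -0.2, -0.05 m / 0.5 = -0.1.

Emit:
hand_motion(
  ticks=[
    [[0.07, 0, 0, 0, 0, 0, 0], [0.085, 0, 0, 0, 0, 0, 0], [0.085, 0, 0, 0, 0, 0, 0], [0.085, 0, 0, -0.1, 0, 0, 0], [0.085, 0, 0, -0.2, 0, 0, 0]],
  ],
)

```text
clock: 16.85
position: [0.4531, 0.2459, 0.2065]
tool_rot: [3.141, 0.001, 0.001]
force: [0.8, -0.4, 0.3]
grip_width: 0.0854
finger_force: 0.0
```

Emit:
hand_motion(
  ticks=[
    [[0.085, -0.06, 0, -0.1, 0, 0, 0], [0.085, -0.1, 0, -0.12, 0, 0, 0], [0.085, -0.1, 0, -0.12, 0, 0, 0]],
  ],
)

```text
clock: 17.23
position: [0.403, 0.2462, 0.2665]
tool_rot: [-3.141, -0.002, 0.002]
force: [0.2, -0.2, -0.7]
grip_width: 0.0854
finger_force: 0.0
```

```bash
python3 - <<'E'
from h import *
p,d,P=rod([(.128,.14),(.14,.155),(.116,.123),(.107,.1145)])
E
```

```text
tcp [0.403  0.2462 0.2665] [-3.141e+00 -2.000e-03  2.000e-03] 17.225
0.128 0.14 107 mid [0.452  0.2444 0.1344] span [0.0135 0.0129 0.0112]
0.14 0.155 151 mid [0.4517 0.2443 0.1438] span [0.0105 0.0099 0.0073]
0.116 0.123 715 mid [0.4517 0.2452 0.1185] span [0.0304 0.0293 0.0046]
0.107 0.1145 2287 mid [0.4521 0.2452 0.1112] span [0.0541 0.0541 0.0058]
```

Emit:
hand_motion(
  ticks=[
    [[0.085, 0.004, 0.12, -0.01, 0, 0, 0], [0.085, 0.008, 0.24, -0.01, 0, 0, 0], [0.085, 0.012, 0.36, -0.01, 0, 0, 0], [0.085, 0.016, 0.48, -0.01, 0, 0, 0], [0.085, 0.02, 0.6, -0.01, 0, 0, 0]],
  ],
)

```text
clock: 17.9
position: [0.4138, -0.0564, 0.2699]
tool_rot: [3.141, 0.001, 0.0]
force: [2.6, 0.9, 0.3]
grip_width: 0.0849
finger_force: 0.0
```

Emit:
hand_motion(
  ticks=[
    [[0.085, -0.004, 0.12, 0, 0, 0, 0], [0.085, -0.004, 0.24, 0, 0, 0, 0], [0.085, -0.004, 0.36, 0.08, 0, 0, 0], [0.085, -0.004, 0.36, 0.2, 0, 0, 0], [0.085, -0.004, 0.36, 0.2, 0, 0, 0]],
  ],
)

```text
clock: 18.52
position: [0.4097, -0.234, 0.1671]
tool_rot: [-3.139, 0.007, -0.001]
force: [0.5, -0.2, -0.2]
grip_width: 0.085
finger_force: 0.0
```

```bash
python3 - <<'E'
from h import *
p,d,P,f,s=part('wrist',.010,(.411,-.235),.045,zlo=.6)
cv2.imwrite('pics/w7.png',p)
E
```

```text
enclosing [ 0.4099 -0.2343  0.031 ] fit [ 0.4098 -0.2342] rf 0.0304 area 2180 zmed 0.0092
tcp [ 0.4097 -0.234   0.1671] [-3.139e+00  7.000e-03 -1.000e-03] t 18.525
```

View pics/w7.png

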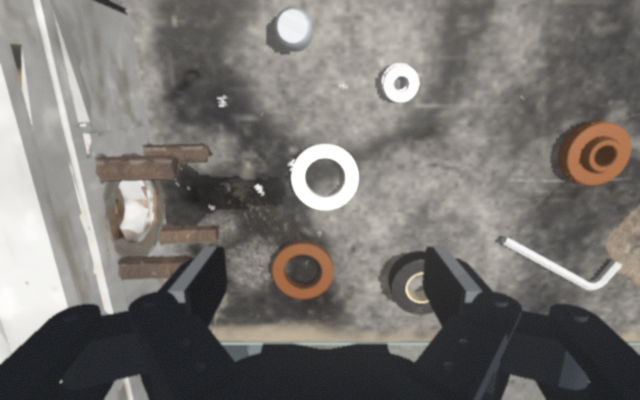

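Boss half is seated (top at 0.112, 1 mm off axis). White ring at (325,177); the brown one at (303,270) is not meant. Studs stick out of the actuator at left, so I'll check their reach.

```bash
python3 - <<'E'
from h import *
p,d,P,f,s=part('wrist',.010,(.411,-.235),.045,zlo=.6)
k=(P[...,1]<-.095)&(P[...,1]>-.19)&(P[...,2]>.02)&(abs(P[...,0]-.41)<.08)&(d>0)
print(P[k].min(0),P[k].max(0),np.percentile(P[k],[1,5],0))
E
```

```text
enclosing [ 0.4098 -0.2342  0.031 ] fit [ 0.4099 -0.2342] rf 0.0304 area 2149 zmed 0.0092
tcp [ 0.411  -0.2338  0.1691] [-3.14   0.004  0.   ] t 18.575
[ 0.35191821 -0.18999795  0.02000318] [ 0.44386298 -0.09500062  0.25985931] [[ 0.35612541 -0.18946737  0.02407902]
 [ 0.36269158 -0.18743845  0.02895091]]
```

```bash
python3 - <<'E'
from h import *
s=bot.observe();c=calibration('wrist');p,d=grab_frame('wrist');P=cloud(c,d)
for lo,hi in((.02,.05),(.05,.08),(.08,.11),(.11,.15)):
    k=(P[...,1]<-.095)&(P[...,1]>-.2)&(P[...,2]>lo)&(P[...,2]<hi)&(P[...,0]>.375)&(P[...,0]<.46)&(d>0)
    if k.any():print(lo,k.sum(),np.percentile(P[k][:,1],[0,1,5,50]).round(3))
E
```

```text
0.02 778 [-0.137 -0.136 -0.134 -0.119]
0.05 12 [-0.133 -0.133 -0.133 -0.132]
0.08 1481 [-0.134 -0.133 -0.133 -0.116]
```

Converted, 0.165 m / 0.5 = 0.33, 0.164 m / 0.5 = 0.328.

Emit:
hand_motion(
  ticks=[
    [[0.085, 0, 0.001, 0.12, 0, 0, 0], [0.085, 0, 0.001, 0.24, 0, 0, 0], [0.085, 0, 0.001, 0.31, 0, 0, 0], [0.085, 0, 0.001, 0.328, 0, 0, 0], [0.085, 0, 0.001, 0.33, 0, 0, 0]],
  ],
  grip_force=40,
)

```text
clock: 19.3
position: [0.4131, -0.2347, 0.0069]
tool_rot: [3.141, -0.002, 0.001]
force: [0.2, -0.3, 0.3]
grip_width: 0.0852
finger_force: 0.0
```

Emit:
hand_motion(
  ticks=[
    [[0.05, 0, 0, 0, 0, 0, 0], [0.05, 0, 0, 0, 0, 0, 0], [0.05, 0, 0, 0, 0, 0, 0], [0.05, 0, 0, 0, 0, 0, 0]],
  ],
  grip_force=40,
)

```text
clock: 19.8
position: [0.4128, -0.2346, 0.0069]
tool_rot: [3.141, -0.002, 0.001]
force: [-0.9, 3.7, 22.9]
grip_width: 0.05
finger_force: 11.5
```

Emit:
hand_motion(
  ticks=[
    [[0.05, 0, 0, -0.04, 0, 0, 0], [0.05, 0, 0, -0.1, 0, 0, 0], [0.05, 0, 0, -0.1, 0, 0, 0], [0.05, 0, 0, -0.1, 0, 0, 0]],
  ],
)

```text
clock: 20.3
position: [0.412, -0.2345, 0.0556]
tool_rot: [3.141, -0.001, 0.001]
force: [0.0, -0.6, -0.5]
grip_width: 0.0498
finger_force: 0.0
```

```bash
python3 - <<'E'
from h import *
inhand(-.004,.012)
E
```

```text
  return _methods._mean(a, axis=axis, dtype=dtype,
  ret = ret.dtype.type(ret / rcount)
Traceback (most recent call last):
  File "h.py", line 48, in inhand
    print('x span',np.percentile(q[:,0],[.5,99.5]).round(4),'y mid strip',np.percentile(q[:,1],[1,99]).round(4))
                   ~~~~~~~~~~~~~^^^^^^^^^^^^^^^^^^
IndexError: index -1 is out of bounds for axis 0 with size 0
```

The fingers slid over the ring's top. Reopen, look, and go about 6 mm deeper.

Converted, -0.06 m / 0.5 = -0.12, -0.04 m / 0.5 = -0.08.

Emit:
hand_motion(
  ticks=[
    [[0.085, 0, 0, -0.08, 0, 0, 0], [0.085, 0, 0, -0.12, 0, 0, 0], [0.085, 0, 0, -0.12, 0, 0, 0]],
  ],
  grip_force=60,
)

```text
clock: 20.72
position: [0.4123, -0.2347, 0.116]
tool_rot: [3.141, -0.001, 0.001]
force: [0.3, -0.4, -0.1]
grip_width: 0.0849
finger_force: 0.0
```

```bash
python3 - <<'E'
from h import *
p,d,P,f,s=part('wrist',.010,(.411,-.235),.045,zlo=.6)
E
```

```text
enclosing [ 0.41   -0.2343  0.031 ] fit [ 0.41   -0.2342] rf 0.0304 area 3051 zmed 0.0091
tcp [ 0.4123 -0.2347  0.116 ] [ 3.141e+00 -1.000e-03  1.000e-03] t 20.725
```

The rows are not in the units I measure in: shifts go in shares of 0.5 m and turns go in shares of pi/2 rad. I convert before sending: 0.1155 m / 0.5 = 0.231, 0.05 m / 0.5 = 0.1.

Emit:
hand_motion(
  ticks=[
    [[0.085, -0.0044, 0, 0.1, 0, 0, 0], [0.085, -0.0044, 0, 0.19, 0, 0, 0], [0.085, -0.0044, 0, 0.22, 0, 0, 0], [0.085, -0.0044, 0, 0.231, 0, 0, 0], [0.085, -0.0044, 0, 0.231, 0, 0, 0]],
  ],
  grip_force=60,
)

```text
clock: 21.4
position: [0.41, -0.2347, 0.0005]
tool_rot: [3.141, -0.001, 0.001]
force: [0.4, -0.7, 0.1]
grip_width: 0.085
finger_force: 0.0
```

Emit:
hand_motion(
  ticks=[
    [[0.055, 0, 0, 0, 0, 0, 0], [0.055, 0, 0, 0, 0, 0, 0], [0.055, 0, 0, 0, 0, 0, 0], [0.055, 0, 0, 0, 0, 0, 0]],
  ],
  grip_force=60,
)

```text
clock: 21.9
position: [0.4103, -0.2349, 0.0018]
tool_rot: [3.141, -0.002, 0.0]
force: [-5.7, 4.3, 36.4]
grip_width: 0.0583
finger_force: 56.0
```

Converted, -0.24 m / 0.5 = -0.48, -0.18 m / 0.5 = -0.36.

Emit:
hand_motion(
  ticks=[
    [[0.055, 0, 0, -0.04, 0, 0, 0], [0.055, 0, 0, -0.12, 0, 0, 0], [0.055, 0, 0, -0.24, 0, 0, 0], [0.055, 0, 0, -0.36, 0, 0, 0], [0.055, 0, 0, -0.48, 0, 0, 0]],
  ],
)

```text
clock: 22.52
position: [0.4093, -0.2344, 0.2428]
tool_rot: [3.141, -0.001, 0.001]
force: [1.0, -0.4, -0.3]
grip_width: 0.0577
finger_force: 64.1
```

Emit:
hand_motion(
  ticks=[
    [[0.055, 0, 0, -0.05, 0, 0, 0], [0.055, 0, 0, -0.05, 0, 0, 0], [0.055, 0, 0, -0.05, 0, 0, 0]],
  ],
)

```text
clock: 22.9
position: [0.4093, -0.2344, 0.2647]
tool_rot: [-3.141, 0.0, 0.001]
force: [-0.3, -0.5, -0.7]
grip_width: 0.0575
finger_force: 64.1
```

```bash
python3 - <<'E'
from h import *
inhand(-.003,.02)
E
```

```text
n 5362 slope x,y [-0.001   0.0022] z0 0.0064
x span [-0.0303  0.0297] y mid strip [-0.0217  0.0217]
```

Converted, -0.28 m / 0.5 = -0.56, -0.224 m / 0.5 = -0.448.

Emit:
hand_motion(
  ticks=[
    [[0.055, 0.01, -0.112, 0, 0, 0, 0], [0.055, 0.02, -0.224, 0, 0, 0, 0], [0.055, 0.03, -0.336, 0, 0, 0, 0], [0.055, 0.04, -0.448, 0, 0, 0, 0], [0.055, 0.05, -0.56, 0, 0, 0, 0]],
  ],
)

```text
clock: 23.58
position: [0.434, 0.0472, 0.2642]
tool_rot: [3.141, 0.001, 0.001]
force: [0.5, 0.3, -0.3]
grip_width: 0.0571
finger_force: 64.1
```

Emit:
hand_motion(
  ticks=[
    [[0.055, 0.01, -0.112, 0, 0, 0, 0], [0.055, 0.02, -0.224, 0, 0, 0, 0], [0.055, 0.03, -0.336, 0, 0, 0, 0], [0.055, 0.0354, -0.398, 0, 0, 0, 0], [0.055, 0.0354, -0.398, 0, 0, 0, 0]],
  ],
)

```text
clock: 24.2
position: [0.4512, 0.2465, 0.2636]
tool_rot: [3.141, 0.002, 0.004]
force: [0.0, -0.7, -0.3]
grip_width: 0.0575
finger_force: 64.1
```

Emit:
hand_motion(
  ticks=[
    [[0.055, 0, 0, 0.06, 0, 0, 0], [0.055, 0, 0, 0.12, 0, 0, 0], [0.055, 0, 0, 0.18, 0, 0, 0], [0.055, 0, 0, 0.24, 0, 0, 0], [0.055, 0, 0, 0.25, 0, 0, 0]],
  ],
)

```text
clock: 24.82
position: [0.4511, 0.2429, 0.1382]
tool_rot: [3.139, 0.003, -0.0]
force: [0.2, -0.1, 0.6]
grip_width: 0.0578
finger_force: 64.2
```

Emit:
hand_motion(
  ticks=[
    [[0.055, 0, 0, 0, 0, 0, 0], [0.055, 0, 0, 0, 0, 0, 0]],
  ],
)

```text
clock: 25.08
position: [0.4525, 0.2445, 0.141]
tool_rot: [-3.141, -0.001, 0.0]
force: [-0.2, 0.2, -0.9]
grip_width: 0.0573
finger_force: 64.2
```

Converted, 0.022 m / 0.5 = 0.044, 0.018 m / 0.5 = 0.036.

Emit:
hand_motion(
  ticks=[
    [[0.055, 0, -0.001, 0.016, 0, 0, 0], [0.055, 0, -0.001, 0.028, 0, 0, 0], [0.055, 0, -0.001, 0.036, 0, 0, 0], [0.055, 0, -0.001, 0.044, 0, 0, 0], [0.055, 0, -0.001, 0.044, 0, 0, 0]],
  ],
)

```text
clock: 25.7
position: [0.4519, 0.2449, 0.1176]
tool_rot: [3.141, 0.0, 0.001]
force: [-0.1, -0.1, -0.9]
grip_width: 0.0578
finger_force: 64.2
```

Emit:
hand_motion(
  ticks=[
    [[0.055, 0, 0, 0.004, 0, 0, 0], [0.055, 0, 0, 0.008, 0, 0, 0], [0.055, 0, 0, 0.008, 0, 0, 0]],
  ],
)

```text
clock: 26.08
position: [0.4527, 0.2452, 0.1151]
tool_rot: [-3.141, -0.002, 0.0]
force: [-3.5, -3.7, 24.0]
grip_width: 0.0573
finger_force: 68.3
```

Converted, -0.1 m / 0.5 = -0.2, -0.05 m / 0.5 = -0.1.

Emit:
hand_motion(
  ticks=[
    [[0.07, 0, 0, 0, 0, 0, 0], [0.085, 0, 0, 0, 0, 0, 0], [0.085, 0, 0, 0, 0, 0, 0], [0.085, 0, 0, -0.1, 0, 0, 0], [0.085, 0, 0, -0.2, 0, 0, 0]],
  ],
)

```text
clock: 26.7
position: [0.4516, 0.2449, 0.2149]
tool_rot: [3.141, 0.001, 0.001]
force: [-0.2, 0.4, 0.3]
grip_width: 0.0849
finger_force: 0.0
```

Emit:
hand_motion(
  ticks=[
    [[0.085, -0.06, 0, -0.1, 0, 0, 0], [0.085, -0.1, 0, -0.1, 0, 0, 0], [0.085, -0.1, 0, -0.1, 0, 0, 0]],
  ],
)

```text
clock: 27.08
position: [0.4013, 0.2451, 0.2645]
tool_rot: [-3.141, -0.001, 0.002]
force: [0.1, -0.2, 0.5]
grip_width: 0.0846
finger_force: 0.0
```

```bash
python3 - <<'E'
from h import *
p,d,P=rod([(.128,.14),(.119,.1265),(.107,.1145)])
E
```

```text
tcp [0.4013 0.2451 0.2645] [-3.141e+00 -1.000e-03  2.000e-03] 27.075
0.128 0.14 100 mid [0.4521 0.2444 0.1343] span [0.0139 0.0135 0.0113]
0.119 0.1265 3040 mid [0.4517 0.2443 0.1215] span [0.0584 0.0586 0.0048]
0.107 0.1145 412 mid [0.4513 0.2444 0.1124] span [0.0372 0.0372 0.0042]
```

Emit:
hand_motion(
  ticks=[
    [[0.085, 0.074, 0.098, -0.01, 0, 0, 0], [0.085, 0.148, 0.196, -0.01, 0, 0, 0], [0.085, 0.222, 0.294, -0.01, 0, 0, 0], [0.085, 0.296, 0.392, -0.01, 0, 0, 0], [0.085, 0.37, 0.49, -0.01, 0, 0, 0]],
  ],
)

```text
clock: 27.75
position: [0.5886, -0.0022, 0.2682]
tool_rot: [3.141, 0.001, 0.0]
force: [-0.0, 1.2, 0.8]
grip_width: 0.0849
finger_force: 0.0
```

Emit:
hand_motion(
  ticks=[
    [[0.085, 0.074, 0.098, 0, 0, 0, 0], [0.085, 0.148, 0.196, 0.02, 0, 0, 0], [0.085, 0.148, 0.196, 0.14, 0, 0, 0], [0.085, 0.148, 0.196, 0.2, 0, 0, 0], [0.085, 0.148, 0.196, 0.2, 0, 0, 0]],
  ],
)

```text
clock: 28.38
position: [0.6602, -0.0983, 0.166]
tool_rot: [-3.141, 0.005, 0.0]
force: [0.9, -0.0, 0.9]
grip_width: 0.0854
finger_force: 0.0
```

```bash
python3 - <<'E'
from h import *
p,d,P,f,s=part('wrist',.013,(.667,-.1),.045,zlo=.6)
E
```

```text
enclosing [ 0.6674 -0.0981  0.0287] fit [ 0.6673 -0.0981] rf 0.028 area 2774 zmed 0.0121
tcp [ 0.6602 -0.0983  0.166 ] [-3.141  0.005  0.   ] t 28.375
```

Ring is home on the disc (top at 0.122, centred). Now grip the flat half.

Converted, 0.163 m / 0.5 = 0.326, 0.0065 m / 0.5 = 0.013.

Emit:
hand_motion(
  ticks=[
    [[0.085, 0.013, 0, 0.12, 0, 0, 0], [0.085, 0.013, 0, 0.24, 0, 0, 0], [0.085, 0.013, 0, 0.31, 0, 0, 0], [0.085, 0.013, 0, 0.326, 0, 0, 0], [0.085, 0.013, 0, 0.326, 0, 0, 0]],
  ],
  grip_force=60,
)

```text
clock: 29.05
position: [0.6689, -0.0981, 0.0076]
tool_rot: [3.141, -0.002, 0.001]
force: [-0.4, -0.1, 0.5]
grip_width: 0.085
finger_force: 0.0
```

Emit:
hand_motion(
  ticks=[
    [[0.05, 0, 0, 0, 0, 0, 0], [0.05, 0, 0, 0, 0, 0, 0], [0.05, 0, 0, 0, 0, 0, 0], [0.05, 0, 0, 0, 0, 0, 0]],
  ],
  grip_force=60,
)

```text
clock: 29.55
position: [0.6689, -0.098, 0.0085]
tool_rot: [3.141, -0.003, 0.001]
force: [-5.5, 0.6, 20.8]
grip_width: 0.0522
finger_force: 58.5
```

Converted, 0.005 m / 0.5 = 0.01, -0.001 m / 0.5 = -0.002.

Emit:
hand_motion(
  ticks=[
    [[0.085, 0, 0, 0, 0, 0, 0], [0.085, 0, 0, 0, 0, 0, 0], [0.085, 0, 0, 0.01, 0, 0, 0], [0.085, -0.002, 0, 0.01, 0, 0, 0]],
  ],
)

```text
clock: 30.05
position: [0.6664, -0.0978, 0.0004]
tool_rot: [-3.141, 0.001, 0.001]
force: [0.0, -0.8, -0.4]
grip_width: 0.0847
finger_force: 0.0
```

Emit:
hand_motion(
  ticks=[
    [[0.05, 0, 0, 0, 0, 0, 0], [0.05, 0, 0, 0, 0, 0, 0], [0.05, 0, 0, 0, 0, 0, 0], [0.05, 0, 0, 0, 0, 0, 0]],
  ],
  grip_force=60,
)

```text
clock: 30.55
position: [0.6669, -0.098, 0.0015]
tool_rot: [3.141, -0.0, 0.001]
force: [-2.8, -0.1, 7.1]
grip_width: 0.0547
finger_force: 62.8
```

Emit:
hand_motion(
  ticks=[
    [[0.05, 0, 0, -0.04, 0, 0, 0], [0.05, 0, 0, -0.12, 0, 0, 0], [0.05, 0, 0, -0.24, 0, 0, 0], [0.05, 0, 0, -0.36, 0, 0, 0], [0.05, 0, 0, -0.48, 0, 0, 0]],
  ],
)

```text
clock: 31.18
position: [0.6664, -0.0978, 0.2445]
tool_rot: [-3.142, -0.001, 0.001]
force: [1.3, 0.6, -1.4]
grip_width: 0.0546
finger_force: 64.5
```

Emit:
hand_motion(
  ticks=[
    [[0.05, 0, 0, -0.05, 0, 0, 0], [0.05, 0, 0, -0.05, 0, 0, 0], [0.05, 0, 0, -0.05, 0, 0, 0]],
  ],
)

```text
clock: 31.55
position: [0.6662, -0.0978, 0.2652]
tool_rot: [-3.141, 0.001, 0.001]
force: [-0.1, -0.1, -2.8]
grip_width: 0.0547
finger_force: 64.5
```

```bash
python3 - <<'E'
from h import *
inhand(-.003,.02)
E
```

```text
n 8411 slope x,y [-0.006   0.0032] z0 0.0103
x span [-0.0268  0.028 ] y mid strip [-0.0215  0.0214]
```

Converted, -0.245 m / 0.5 = -0.49, -0.147 m / 0.5 = -0.294.

Emit:
hand_motion(
  ticks=[
    [[0.05, -0.062, -0.098, 0, 0, 0, 0], [0.05, -0.124, -0.196, 0, 0, 0, 0], [0.05, -0.186, -0.294, 0, 0, 0, 0], [0.05, -0.248, -0.392, 0, 0, 0, 0], [0.05, -0.31, -0.49, 0, 0, 0, 0]],
  ],
)

```text
clock: 32.22
position: [0.5099, 0.1483, 0.265]
tool_rot: [3.141, 0.002, 0.001]
force: [0.8, 0.5, -1.4]
grip_width: 0.0548
finger_force: 64.5
```

Emit:
hand_motion(
  ticks=[
    [[0.05, -0.06, -0.098, 0, 0, 0, 0], [0.05, -0.118, -0.194, 0, 0, 0, 0], [0.05, -0.118, -0.194, 0, 0, 0, 0], [0.05, -0.118, -0.194, 0.1, 0, 0, 0], [0.05, -0.118, -0.194, 0.19, 0, 0, 0]],
  ],
)

```text
clock: 32.85
position: [0.4523, 0.2433, 0.1691]
tool_rot: [3.141, 0.001, 0.0]
force: [0.3, 0.1, -2.0]
grip_width: 0.0544
finger_force: 64.5
```

Emit:
hand_motion(
  ticks=[
    [[0.05, 0, 0, 0, 0, 0, 0], [0.05, 0, 0, 0, 0, 0, 0], [0.05, 0, 0, 0, 0, 0, 0]],
  ],
)

```text
clock: 33.22
position: [0.4533, 0.2443, 0.1725]
tool_rot: [-3.14, -0.002, 0.0]
force: [0.7, -0.4, -2.4]
grip_width: 0.0544
finger_force: 64.8
```

Converted, 0.036 m / 0.5 = 0.072, 0.03 m / 0.5 = 0.06.

Emit:
hand_motion(
  ticks=[
    [[0.05, -0.002, 0, 0.024, 0, 0, 0], [0.05, -0.002, 0, 0.044, 0, 0, 0], [0.05, -0.002, 0, 0.06, 0, 0, 0], [0.05, -0.002, 0, 0.072, 0, 0, 0], [0.05, -0.002, 0, 0.072, 0, 0, 0]],
  ],
)

```text
clock: 33.85
position: [0.4513, 0.2439, 0.1345]
tool_rot: [3.141, 0.001, 0.001]
force: [0.4, -0.7, -1.5]
grip_width: 0.0546
finger_force: 64.9
```

Emit:
hand_motion(
  ticks=[
    [[0.05, 0, 0, 0.008, 0, 0, 0], [0.05, 0, 0, 0.016, 0, 0, 0], [0.05, 0, 0, 0.02, 0, 0, 0], [0.05, 0, 0, 0.02, 0, 0, 0]],
  ],
)

```text
clock: 34.35
position: [0.4515, 0.244, 0.1248]
tool_rot: [3.142, 0.0, 0.001]
force: [0.3, -0.4, -1.9]
grip_width: 0.0543
finger_force: 64.9
```

Converted, 0.003 m / 0.5 = 0.006, 0.002 m / 0.5 = 0.004.

Emit:
hand_motion(
  ticks=[
    [[0.05, 0, 0, 0.004, 0, 0, 0], [0.05, 0, 0, 0.006, 0, 0, 0], [0.05, 0, 0, 0.006, 0, 0, 0]],
  ],
)

```text
clock: 34.72
position: [0.4526, 0.2441, 0.124]
tool_rot: [-3.141, -0.003, 0.0]
force: [-5.7, -6.9, 40.4]
grip_width: 0.0548
finger_force: 69.4
```

Converted, -0.1 m / 0.5 = -0.2, -0.05 m / 0.5 = -0.1.

Emit:
hand_motion(
  ticks=[
    [[0.07, 0, 0, -0.002, 0, 0, 0], [0.085, 0, 0, -0.002, 0, 0, 0], [0.085, 0, 0, -0.002, 0, 0, 0], [0.085, 0, 0, -0.1, 0, 0, 0], [0.085, 0, 0, -0.2, 0, 0, 0]],
  ],
)

```text
clock: 35.35
position: [0.4512, 0.2438, 0.2228]
tool_rot: [3.141, 0.001, 0.001]
force: [0.7, 0.8, -0.4]
grip_width: 0.0852
finger_force: 0.0
```

Emit:
hand_motion(
  ticks=[
    [[0.085, -0.06, 0, -0.08, 0, 0, 0], [0.085, -0.1, 0, -0.08, 0, 0, 0], [0.085, -0.1, 0, -0.08, 0, 0, 0]],
  ],
)

```text
clock: 35.72
position: [0.4008, 0.2441, 0.2624]
tool_rot: [-3.141, -0.001, 0.002]
force: [0.0, -0.3, -0.4]
grip_width: 0.0851
finger_force: 0.0
```

```bash
python3 - <<'E'
from h import *
p,d,P=rod([(.14,.15),(.131,.138),(.115,.1265)])
E
```

```text
tcp [0.4008 0.2441 0.2624] [-3.141e+00 -1.000e-03  2.000e-03] 35.725
0.14 0.15 165 mid [0.4521 0.2442 0.1438] span [0.0106 0.0101 0.0072]
0.131 0.138 3765 mid [0.4518 0.2434 0.135 ] span [0.0529 0.0532 0.0037]
0.115 0.1265 360 mid [0.4519 0.2469 0.1201] span [0.0598 0.0556 0.0089]
```

Emit:
hand_motion(
  ticks=[
    [[0.085, 0.032, 0.116, -0.01, 0, 0, 0], [0.085, 0.064, 0.232, -0.01, 0, 0, 0], [0.085, 0.096, 0.348, -0.01, 0, 0, 0], [0.085, 0.128, 0.464, -0.01, 0, 0, 0], [0.085, 0.16, 0.58, -0.01, 0, 0, 0]],
  ],
)

```text
clock: 36.4
position: [0.4824, -0.0484, 0.2666]
tool_rot: [3.141, 0.0, 0.0]
force: [0.6, 0.8, 0.5]
grip_width: 0.0848
finger_force: 0.0
```

Emit:
hand_motion(
  ticks=[
    [[0.085, 0.032, 0.11, 0, 0, 0, 0], [0.085, 0.064, 0.22, 0, 0, 0, 0], [0.085, 0.1, 0.33, 0.04, 0, 0, 0], [0.085, 0.1, 0.33, 0.16, 0, 0, 0], [0.085, 0.1, 0.33, 0.26, 0, 0, 0]],
  ],
)

```text
clock: 37.02
position: [0.5315, -0.2121, 0.1341]
tool_rot: [3.142, 0.001, -0.001]
force: [0.5, -0.4, -0.0]
grip_width: 0.0851
finger_force: 0.0
```

Emit:
hand_motion(
  ticks=[
    [[0.085, 0, 0, 0.02, 0, 0, 0], [0.085, 0, 0, 0.02, 0, 0, 0]],
  ],
)

```text
clock: 37.28
position: [0.5323, -0.2113, 0.1274]
tool_rot: [3.141, 0.0, 0.001]
force: [-0.9, -0.5, -0.2]
grip_width: 0.0851
finger_force: 0.0
```

```bash
python3 - <<'E'
from h import *
p,d,P,f,s=part('wrist',.026,(.534,-.210),.035,zlo=.75)
cv2.imwrite('pics/w8.png',p)
E
```

```text
enclosing [ 0.5353 -0.2093  0.0148] fit [ 0.5351 -0.2094] rf 0.0143 area 1129 zmed 0.0248
tcp [ 0.5323 -0.2113  0.1274] [3.141e+00 0.000e+00 1.000e-03] t 37.275
```

View pics/w8.png

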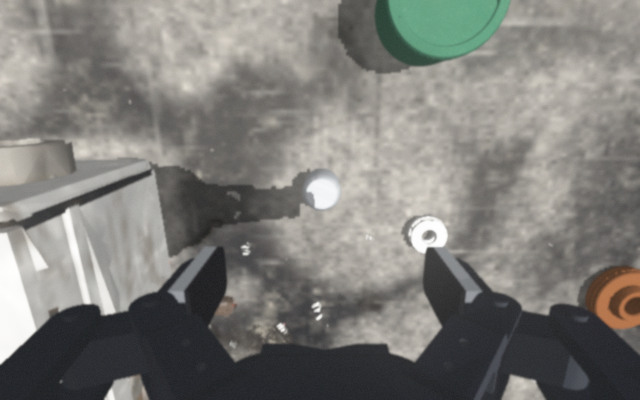

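Flat half is home (top at 0.136). Nose (closed cap) at (322,190); the tin at (443,20) is well clear. Grip it.

Converted, 0.119 m / 0.5 = 0.238, 0.0028 m / 0.5 = 0.0056.

Emit:
hand_motion(
  ticks=[
    [[0.085, 0.0056, -0.0038, 0.1, 0, 0, 0], [0.085, 0.0056, -0.0038, 0.2, 0, 0, 0], [0.085, 0.0056, -0.0038, 0.238, 0, 0, 0], [0.06, 0.0056, -0.0038, 0.238, 0, 0, 0]],
  ],
  grip_force=60,
)

```text
clock: 37.83
position: [0.5351, -0.2093, 0.0086]
tool_rot: [3.141, -0.0, 0.001]
force: [-0.1, -0.4, 0.2]
grip_width: 0.0697
finger_force: 0.0
```

Emit:
hand_motion(
  ticks=[
    [[0.02, 0, 0, 0, 0, 0, 0], [0.02, 0, 0, 0, 0, 0, 0], [0.02, 0, 0, 0, 0, 0, 0], [0.02, 0, 0, 0, 0, 0, 0], [0.02, 0, 0, 0, 0, 0, 0]],
  ],
)

```text
clock: 38.45
position: [0.5356, -0.2094, 0.0098]
tool_rot: [3.141, -0.002, 0.001]
force: [-2.6, 1.6, 18.1]
grip_width: 0.0277
finger_force: 57.8
```

Emit:
hand_motion(
  ticks=[
    [[0.02, 0, 0, -0.04, 0, 0, 0], [0.02, 0, 0, -0.12, 0, 0, 0], [0.02, 0, 0, -0.24, 0, 0, 0], [0.02, 0, 0, -0.36, 0, 0, 0], [0.02, 0, 0, -0.48, 0, 0, 0]],
  ],
)

```text
clock: 39.08
position: [0.5342, -0.209, 0.2516]
tool_rot: [3.141, -0.001, 0.001]
force: [1.2, -0.4, -1.2]
grip_width: 0.0274
finger_force: 59.4
```

Emit:
hand_motion(
  ticks=[
    [[0.02, 0, 0, -0.05, 0, 0, 0], [0.02, 0, 0, -0.05, 0, 0, 0], [0.02, 0, 0, -0.05, 0, 0, 0]],
  ],
)

```text
clock: 39.45
position: [0.5342, -0.2089, 0.2728]
tool_rot: [-3.141, 0.0, 0.001]
force: [0.2, -0.2, -0.6]
grip_width: 0.0272
finger_force: 59.5
```

```bash
python3 - <<'E'
from h import *
s=bot.observe();c=calibration('wrist');p,d=grab_frame('wrist');Q=cloud(c,d)-s['position']
k=(np.hypot(Q[...,0],Q[...,1])<.03)&(abs(Q[...,1])<.013)&(Q[...,2]>.005)&(Q[...,2]<.03)&(d>0);q=Q[k]
zt=np.percentile(q[:,2],95);t=q[q[:,2]>zt-.003];a,b=np.percentile(t,1,0),np.percentile(t,99,0);print(len(q),'top',zt,'mid',(a+b)/2,b-a)
A=np.c_[t[:,:2],np.ones(len(t))];print(np.linalg.lstsq(A,t[:,2],rcond=None)[0])
E
```

```text
3439 top 0.01607423319428227 mid [-0.00107823  0.00032042  0.016615  ] [0.02330227 0.02527365 0.00680746]
[-0.01005876  0.03175349  0.01516117]
```

Converted, -0.285 m / 0.5 = -0.57, -0.228 m / 0.5 = -0.456.

Emit:
hand_motion(
  ticks=[
    [[0.02, -0.02, -0.114, 0, 0, 0, 0], [0.02, -0.04, -0.228, 0, 0, 0, 0], [0.02, -0.06, -0.342, 0, 0, 0, 0], [0.02, -0.08, -0.456, 0, 0, 0, 0], [0.02, -0.1, -0.57, 0, 0, 0, 0]],
  ],
)

```text
clock: 40.12
position: [0.4834, 0.0775, 0.2723]
tool_rot: [3.141, 0.001, 0.001]
force: [1.3, -0.9, -0.7]
grip_width: 0.0274
finger_force: 59.6
```

Emit:
hand_motion(
  ticks=[
    [[0.02, -0.02, -0.112, 0, 0, 0, 0], [0.02, -0.04, -0.224, 0, 0, 0, 0], [0.02, -0.063, -0.336, 0, 0, 0, 0], [0.02, -0.063, -0.336, 0.08, 0, 0, 0], [0.02, -0.063, -0.336, 0.18, 0, 0, 0]],
  ],
)

```text
clock: 40.75
position: [0.4525, 0.2445, 0.1816]
tool_rot: [-3.141, -0.0, 0.002]
force: [0.7, 0.2, -2.3]
grip_width: 0.0274
finger_force: 59.6
```

Emit:
hand_motion(
  ticks=[
    [[0.02, 0, 0, 0, 0, 0, 0], [0.02, 0, 0, 0, 0, 0, 0], [0.02, 0, 0, 0, 0, 0, 0]],
  ],
)

```text
clock: 41.12
position: [0.4536, 0.2442, 0.1846]
tool_rot: [-3.14, -0.002, 0.0]
force: [-0.1, -0.4, -0.8]
grip_width: 0.0273
finger_force: 59.6
```

Converted, 0.036 m / 0.5 = 0.072, 0.032 m / 0.5 = 0.064.

Emit:
hand_motion(
  ticks=[
    [[0.02, -0.0024, 0, 0.024, 0, 0, 0], [0.02, -0.0024, 0, 0.048, 0, 0, 0], [0.02, -0.0024, 0, 0.064, 0, 0, 0], [0.02, -0.0024, 0, 0.072, 0, 0, 0], [0.02, -0.0024, 0, 0.072, 0, 0, 0]],
  ],
)

```text
clock: 41.75
position: [0.4517, 0.244, 0.1467]
tool_rot: [3.142, 0.0, 0.001]
force: [1.5, 0.3, -0.6]
grip_width: 0.0277
finger_force: 59.6
```

Emit:
hand_motion(
  ticks=[
    [[0.02, 0, 0, 0.004, 0, 0, 0], [0.02, 0, 0, 0.006, 0, 0, 0], [0.02, 0, 0, 0.006, 0, 0, 0]],
  ],
)

```text
clock: 42.12
position: [0.4526, 0.2444, 0.1456]
tool_rot: [-3.14, -0.002, 0.001]
force: [-3.0, -2.0, 24.1]
grip_width: 0.0271
finger_force: 62.4
```

Seated, with contact at the expected height. Let go, retreat and check.

Converted, -0.1 m / 0.5 = -0.2, -0.05 m / 0.5 = -0.1.

Emit:
hand_motion(
  ticks=[
    [[0.06, 0, 0, -0.002, 0, 0, 0], [0.085, 0, 0, -0.002, 0, 0, 0], [0.085, 0, 0, -0.002, 0, 0, 0], [0.085, 0, 0, -0.1, 0, 0, 0], [0.085, 0, 0, -0.2, 0, 0, 0]],
  ],
)

```text
clock: 42.75
position: [0.4512, 0.2437, 0.2449]
tool_rot: [3.141, 0.001, 0.001]
force: [0.2, -0.2, 0.0]
grip_width: 0.0851
finger_force: 0.0
```

Emit:
hand_motion(
  ticks=[
    [[0.085, -0.06, 0, -0.06, 0, 0, 0], [0.085, -0.1, 0, -0.08, 0, 0, 0], [0.085, -0.1, 0, -0.08, 0, 0, 0]],
  ],
)

```text
clock: 43.12
position: [0.401, 0.2441, 0.2848]
tool_rot: [-3.141, -0.001, 0.002]
force: [1.4, -0.3, -0.2]
grip_width: 0.0852
finger_force: 0.0
```

```bash
python3 - <<'E'
from h import *
p,d,P=rod([(.157,.167),(.131,.138),(.115,.1265)])
c=calibration('side');q,_=grab_frame('side')
w=cv2.resize(p[40:240,200:450],None,fx=1.6,fy=1.6);s=cv2.resize(q[220:320,190:290],(320,320),interpolation=cv2.INTER_CUBIC)
cv2.imwrite('pics/w9.png',np.hstack([w,s]))
E
```

```text
tcp [0.401  0.2441 0.2848] [-3.141e+00 -1.000e-03  2.000e-03] 43.125
0.157 0.167 1051 mid [0.4501 0.2435 0.16  ] span [0.0272 0.0263 0.0057]
0.131 0.138 2387 mid [0.4517 0.2434 0.1347] span [0.0539 0.054  0.0042]
0.115 0.1265 256 mid [0.4516 0.2453 0.1218] span [0.0615 0.0586 0.004 ]
```

View pics/w9.png

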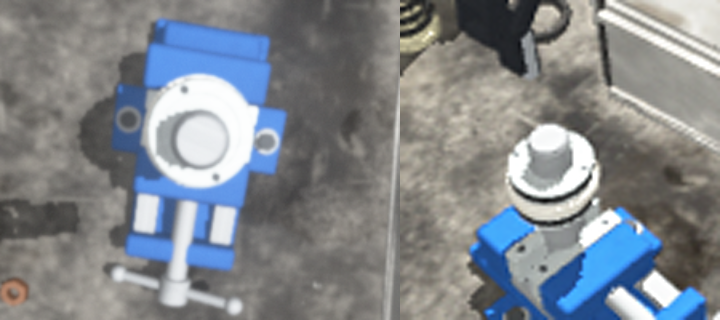

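The picture shows the stack complete and square: nose at (203,138) on the flat half, ring and boss half below it, sleeve on the rod. Heights agree and all offsets are about 2 mm or less, so I'm handing in.

```bash
python3 -c "
from workcell import job
print(job.job_done())"
```

```text
the job is handed in; nothing more can be done
None
```

The piston is built on the rod in the right order, each part seated and let go, and the job was handed in at about 43 s of the 138 s allowed with the arm clear of the stack and the grease tin never touched; the verdict was not reported back.

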